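# Hold the amber filter in the measuring chamber

### The arm

A 6-joint arm with a two-finger parallel gripper is mounted at the origin on the work surface; the furniture and walls round the work are solid. World frame = base frame: x ahead of the robot, y to its left, z up, the work surface at z = 0. Lengths are in m, angles in rad, forces in N, time in s.
With the tool pointing down it reaches from about 0.25 to 0.775 m from the base axis. Payload 8.9 kg.
Tool frame: the origin (TCP) lies at the very end of the fingers, on their centre line; the grasp point (between the pads) lies pinch_z behind it (pinch_z is the distance from the TCP to the grasp point, in m); z points along the fingers, y is the direction in which the jaws open and shut (so a half turn about z gives the same grasp; the last joint's range is limited). The gripper opens to 85 mm and grips with 20 to 120 N. Pads are 22 mm wide; open, the fingers measure 114 mm over their backs; the gripper's body (76 mm by 85 mm) begins 54 mm behind the grasp point. The pads swing forward as they close: fully open they stand 13 mm farther back than shut.
Start: joints at [-1.358, 0.291, -0.153, 1.127, 0, 1.431], TCP at [0.181, -0.493, 0.231] pointing down, gripper open.
Joint ranges: [-2.52, 2.52], [-0.91, 1.74], [-1.3, 1.37], [-1.96, 2.02], [-1.52, 1.47], [-3.14, 3.14]. Speed limits (rad/s): [2.22, 2.22, 2.79, 3.14, 3.14, 3.14].

### API

Orientations are given as a unit quaternion [w, x, y, z].
In Python, from bench import observe, camera, camera_params, sign_off, pinch_z gives the robot as it stands.
- The arm moves only by the tool move_arm, never from a script. Its argument "deltas" is a list of rows, each a list of 3 entries, a list of its own where there are three numbers: the finger opening in m, from 0 to 0.0854, then the shift along the world's x, y, z in m, then the turn about the world's z in degrees. In form: [[hand, [tx, ty, tz], yaw], ...]. A call has exactly 5 rows; each row shifts and turns the commanded pose from where the row before left it; what a row does not reach is not made up. A row lasts 1/12 s, in which the tool goes at most 41.7 mm and 7.16 degrees, less where a joint would pass 70% of its speed; a pose out of reach is approached as far as the arm can. A call with a gripper value outside its range is refused whole. The fingers move at their own pace and stop on an object; "grip_force" is the grip in N (left out, the last holds). Time passes only in rows, so rows that do not move let the fingers close, or fill a call up. It gives the time, the measured TCP pose, the force and the opening at its end, in the units of the state.
- observe(): the state, without advancing time (a new reading comes with each control period).
- camera(name): name is "scene" or "top"; returns the picture (420x560x3 uint8, red, green, blue); there is no depth.
- camera_params(name): a dict with "fx", "fy", "cx", "cy" (pixels), "R" (3x3) and "t" (3): a world point X has camera coordinates R X + t. Camera axes: x right, y down, z forward; pixel columns grow to the right and rows downward; lengths in m; the calibration is good to about 2 mm. A picture is of the moment at which its call begins. camera_params takes no time and is no camera call.
- sign_off(): hands the job in, once; it reports no verdict.
The state is a dict: "time": time; "joint_pos": joint angles; "joint_vel": joint speeds; "tau": joint torques, N m; "eef_pos": TCP position; "tool_rot": TCP orientation; "wrist_force": force on the tool from outside, world axes, zero at the start; "torque": the same for the moment, N m; "opening": finger opening in m.
Only numpy, scipy, OpenCV 4.12 (cv2) and the standard library are available. Lean on these libraries where they do the work, as an engineer would, in place of code of your own. Each camera call takes 0.05 s, during which the arm holds its last target. There are 200 camera calls.

### The job

Slide the black shutter on top of the white measuring chamber fully open by its red knob, then take the filter carrier with the orange grip out of the stand and lower it, upright, through the slot until the white line on its blade is level with the chamber's top. Finish while still holding the carrier there in the gripper, hanging free in the slot without resting on or pressing against the chamber; leave the shutter open, the blue carrier in the stand, and the cup, beaker and little bottle where they are.

Things in the scene. Friction and masses are not known exactly. Their poses are not given: they have to be found in the camera images.
- chamber: fixed white box, 110 (x) x 190 (y) x 100 mm high, hollow, inner floor 12 mm above the bench; origin at the centre of its underside. Two aluminium rails 43 mm apart along its y stand 8 mm above its top, the shutter between them. Its place and yaw vary
- slot (a point): centre of the slot in the chamber's top, at the level of the top surface, 40 mm from the chamber's origin along its +y. Axes as the chamber's: the through slot is 12 mm along x and 52 mm along y (2 mm more than the blade each way) in a top 6 mm thick, framed in yellow; below it is open space. Covered by the shutter at the start
- shutter (a joint): travel of the black shutter plate in m: about 0 to 0.02 (slot covered) at the start, 0.08 fully open; it slides along the chamber's -y, stays where it is left (friction about 1.5 N) and clears the slot from about 0.063
- shutter_knob (a point): point inside the red knob of the shutter, 10 mm below the knob's top and 24 mm above the shutter plate; moves with the shutter. The knob is 14 mm along the chamber's x, 22 mm along its y and 34 mm high on the plate, whose top is 7 mm above the chamber's top; grip it from above across x
- stand: fixed grey stand on an aluminium foot (60 x 170 mm), grey part 150 mm along y and about 37 mm along x, 48 mm high; two pockets 80 mm apart along its y hold the carriers upright, 42 mm deep, about 1.3 mm play each side. Origin at the centre of its underside; place and yaw vary
- amber_carrier: loose filter carrier, orange grip, amber window, about 80 g, upright in one of the stand's pockets (which one varies), foot 6 mm above the bench. Origin at the centre of its underside, z up, x across thickness, y across width. Blade 10 (x) x 50 mm (y), lowest 12 mm tapering to 5 x 42; above it the grip, 14 (x) x 34 mm (y), 90 to 135 mm above the foot: grip from above across x
- amber_carrier_line (a point): the white line round the amber carrier's blade, on the blade's axis 60 mm above its foot; axes as the carrier's. The carrier is symmetric: either way round fits the slot
- blue_carrier: the same carrier with blue grip and window, in the other pocket; stays there. Origin at the centre of its underside
- sample_cup: loose sample cup with a red lid, 66 mm across, 66 mm high, origin under its centre; bystander
- beaker: loose small clear beaker, 51 mm across, 60 mm high, origin under its centre; bystander
- oil_bottle: loose brown bottle with a black cap, 31 mm across, 73 mm high, origin under its centre; bystander
Mind the look-alikes: they are no part of the job. Leave any green or pink look-alike of the amber_carrier alone.

How it is judged:
On the way, in this order (a step that is already met when the one before it is completed fails the run):
1. the shutter is slid open (value of joint shutter above 0.07 m), for 0.2 s.
2. the amber carrier is lifted clear of the stand by the fingers (height (world z) of amber_carrier above 0.06 m and contact force between the fingers and amber_carrier above 1 N), for 0.2 s.
At the end, for the whole second after the job is handed in: The shutter is open (over 66 mm), and the amber carrier, gripped by the fingers, stands still in the slot: white line within 7 mm of the chamber's top and 5 mm of the slot's centre, tilted less than 0.1 rad, pressing on the chamber with less than 8 N; the blue carrier is upright in its pocket (value of joint shutter above 0.066 m and z of amber_carrier_line in the frame of slot between -0.007 and 0.007 m and horizontal distance between amber_carrier_line and slot below 0.005 m and angle between the y axis of amber_carrier and the y axis of slot, either way round below 0.2 rad and angle between amber_carrier's own z axis and vertical below 0.1 rad and linear speed of amber_carrier below 0.02 m/s and contact force between the fingers and amber_carrier above 1 N and contact force between amber_carrier and chamber below 8 N and distance between blue_carrier and stand below 0.055 m and angle between blue_carrier's own z axis and vertical below 0.15 rad); the arm keeps its last pose, push and grip.
It fails at once if the cup, beaker or bottle is pushed away by more than 25 mm or tipped (distance of any of sample_cup, beaker, oil_bottle from where it was at the start of the episode above 0.025 m or angle between any of sample_cup, beaker, oil_bottle's own z axis and vertical above 0.5 rad).
It fails at once if the blue carrier is taken from its pocket (distance of blue_carrier from where it was at the start of the episode above 0.02 m).
It also fails if it takes over 56 s, if anything falls off the work surface, if the arm or the gripper's body presses on something with over 40 N, if the wrist force passes 120 N, or if a joint passes its speed limit or range.

## Working session

There is one attempt and no reset: what is moved stays moved. The work goes in short steps, Python scripts to look and compute and a tool call to move; the robot and the scene stay as the last step left them, time stands still between calls to the robot, and variables do not carry over. Pictures are saved under pics/ and viewed, about 8 in all and at most 12, crops included, and the job is handed in when it is done.

Besides the shell and the picture viewer there is one more tool, called after ">>>" by a JSON object that holds its "fn" and its "kwargs". move_arm: Moves the arm, as the interface text tells. Its arguments: {"type":"object","properties":{"deltas":{"type":"array","items":{"type":"array"}},"grip_force":{"type":"number"}},"required":["deltas"]}

```bash
mkdir -p pics; ls; python3 - <<'E'
from bench import *
import cv2
for n in("scene","top"):
    im=camera(n); cv2.imwrite(f"pics/{n}0.png",im[:,:,::-1]); p=camera_params(n); print(n,{k:(v.round(4).tolist() if hasattr(v,'round') and not isinstance(v,float) else v) for k,v in p.items()})
print(pinch_z,observe())
E
```

```text
pics
scene {'fx': 528.666902234761, 'fy': 528.666902234761, 'cx': 279.1772736247476, 'cy': 204.0648901103315, 'R': [[-0.4045, -0.9145, 0.011], [-0.5013, 0.2117, -0.839], [0.7649, -0.3449, -0.544]], 't': [0.1619, 0.2662, 1.1709]}
top {'fx': 413.452084451137, 'fy': 413.452084451137, 'cx': 283.54207040665744, 'cy': 208.22214237837443, 'R': [[-0.0086, -0.9999, -0.0064], [-0.9992, 0.0088, -0.0382], [0.0383, 0.0061, -0.9992]], 't': [0.0023, 0.3545, 1.213]}
0.0187 {'time': 0.1, 'joint_pos': array([-1.35829223e+00,  2.91212995e-01, -1.54039270e-01,  1.12667336e+00,
        2.88260875e-05,  1.43150441e+00]), 'joint_vel': array([-0.00134128, -0.00027995,  0.00163519,  0.00038183, -0.00115803,
        0.00126637]), 'tau': array([ 1.75578782e-03, -5.37978494e+01,  3.31918108e+01,  9.32603551e-03,
       -1.97211311e-04,  1.21667156e-05]), 'eef_pos': array([ 0.18084364, -0.49247167,  0.23079973]), 'tool_rot': array([-5.64797693e-04,  9.84569636e-01,  1.74992322e-01, -6.26157009e-06]), 'wrist_force': array([ 0.1874135 ,  0.65562601, -0.84841894]), 'torque': array([ 0.00835836,  0.04487059, -0.04482267]), 'opening': 0.08551489359620938}
```

View pics/scene0.png

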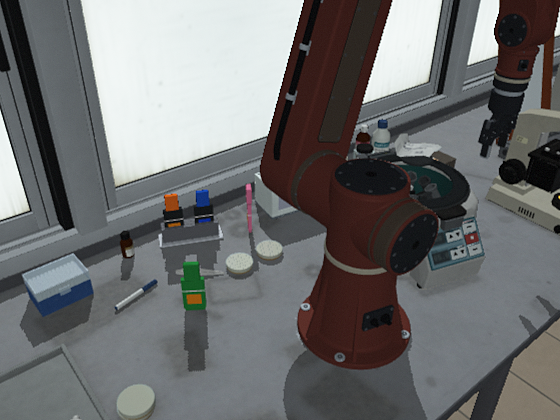

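View pics/top0.png

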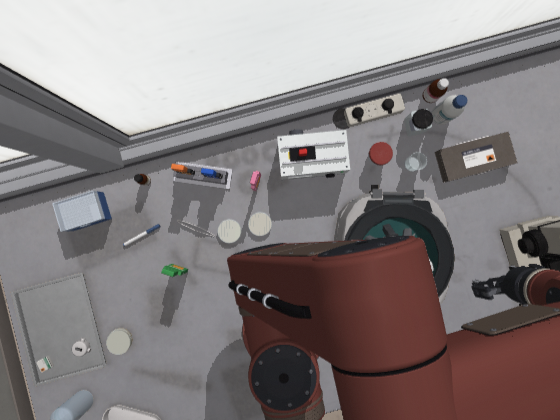

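The amber-carrier candidates are orange at top (183,168), blue at (212,173), pink at (255,180) and green at (175,270). Orange fits because it stands in the stand and has an orange grip. The chamber is at (313,155) with its red knob at (303,153). The slot should be under the shutter, to the left (+y). Next I'll measure and take a crop to confirm.

```bash
cat > h.py <<'E'
from bench import *
import numpy as np, cv2
def ray(name,px,z):
    p=camera_params(name);R=np.array(p["R"]);t=np.array(p["t"]);c=-R.T@t
    px=np.atleast_2d(px).astype(float)
    d=np.c_[(px[:,0]-p["cx"])/p["fx"],(px[:,1]-p["cy"])/p["fy"],np.ones(len(px))]@R
    return c+d*((z-c[2])/d[:,2])[:,None]
def proj(name,X):
    p=camera_params(name);q=np.atleast_2d(X)@np.array(p["R"]).T+np.array(p["t"])
    return np.c_[q[:,0]/q[:,2]*p["fx"]+p["cx"],q[:,1]/q[:,2]*p["fy"]+p["cy"]]
def mask(im,lo,hi,box):
    h=cv2.cvtColor(im,cv2.COLOR_RGB2HSV); m=cv2.inRange(h,lo,hi); k=np.zeros_like(m); x0,y0,x1,y1=box; k[y0:y1,x0:x1]=255
    return m&k
def big(m):
    c=max(cv2.findContours(m,cv2.RETR_EXTERNAL,cv2.CHAIN_APPROX_NONE)[0],key=cv2.contourArea); return c
def crop(im,box,f,fn):
    x0,y0,x1,y1=box; cv2.imwrite("pics/"+fn,cv2.resize(im[y0:y1,x0:x1,::-1],None,fx=f,fy=f,interpolation=cv2.INTER_CUBIC))
E
python3 - <<'E'
from h import *
im=camera("top"); crop(im,(160,110,360,210),4,"c1.png")
for n,lo,hi,b in[("knob",(0,150,90),(5,255,255),(280,130,345,180)),("orange",(6,170,120),(16,255,255),(160,150,200,190)),("blue",(105,150,60),(125,255,255),(195,160,235,190))]:
    m=mask(im,lo,hi,b); c=big(m); r=cv2.minAreaRect(c); print(n,r,ray("top",r[0],.141).round(4)); print(c.reshape(-1,2).min(0),c.reshape(-1,2).max(0))
m=mask(im,(0,0,185),(180,40,255),(265,120,360,190)); m=cv2.morphologyEx(m,cv2.MORPH_CLOSE,np.ones((3,3)))
c=big(m); r=cv2.minAreaRect(c); b=cv2.boxPoints(r); P=ray("top",b,.1); print("chamber",b.round(1),P.round(4),P.mean(0), [np.linalg.norm(P[i]-P[i-1]).round(4) for i in range(4)])
e=P[1]-P[0]; f=P[2]-P[1]; print([np.degrees(np.arctan2(v[1],v[0])) for v in(e,f)])
E
```

```text
knob ((302.5, 151.0), (6.0, 7.0), 90.0) [[ 0.5    -0.0529  0.141 ]]
[299 148] [306 154]
orange ((177.94119262695312, 167.2353057861328), (13.581995010375977, 5.335783958435059), 14.03624439239502) [[0.4601 0.2762 0.141 ]]
[171 164] [185 170]
blue ((208.11541748046875, 172.07693481445312), (14.63609790802002, 6.325770854949951), 7.125016689300537) [[0.4465 0.1965 0.141 ]]
[201 169] [215 176]
chamber [[276.7 136. ]
 [345.9 129.1]
 [349.9 168.9]
 [280.7 175.8]] [[ 0.5493  0.0157  0.1   ]
 [ 0.5665 -0.1743  0.1   ]
 [ 0.4568 -0.1835  0.1   ]
 [ 0.4396  0.0057  0.1   ]] [ 0.50305619 -0.0841149   0.1       ] [np.float64(0.1101), np.float64(0.1907), np.float64(0.1101), np.float64(0.19)]
[np.float64(-84.81662416260848), np.float64(-175.15934986598427)]
```

View pics/c1.png

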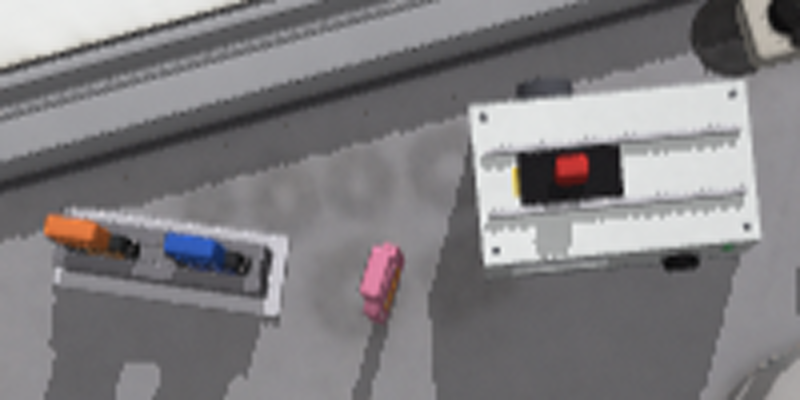

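The crop confirms it: the orange grip is in the left pocket (tops at about (178,167)) with blue beside it at (208,172). The pink one is outside the stand. The yellow slot frame peeks out at (289,156), left of the black plate. I'll lift the hand and set out for the knob.

>>> {"fn": "move_arm", "kwargs": {"deltas": [[0.06, [0, 0, 0.034], 0], [0.06, [0, 0, 0.034], 0], [0.06, [0, 0, 0.034], 0], [0.06, [0, 0, 0.034], 0], [0.06, [0, 0, 0.034], 0]], "grip_force": 40}}

```text
time: 0.57
eef_pos: [0.1808, -0.4924, 0.4029]
tool_rot: [-0.0, 0.985, 0.175, 0.0]
wrist_force: [0.2, -0.7, 0.4]
opening: 0.0602
```

```bash
python3 - <<'E'
from h import *
s=camera("scene"); 
for n,lo,hi,b in[("orange",(6,170,120),(16,255,255),(150,180,190,225)),("blue",(105,150,60),(125,255,255),(190,180,220,225))]:
    m=mask(s,lo,hi,b); c=big(m).reshape(-1,2); top=c[:,1].min(); print(n,c.min(0),c.max(0)); print(c[c[:,1]<=top+1].mean(0))
print("pred tops", proj("scene",[[.4601,.2762,.141],[.4465,.1965,.141]]))
print("wall z0",ray("top",[[180,151],[272,118],[313,104]],0).round(3))
E
```

```text
orange [164 194] [178 210]
[170.92307692 194.53846154]
blue [196 190] [209 206]
[201.92307692 190.53846154]
pred tops [[171.47722775 194.58347285]
 [203.11414313 190.8172342 ]]
wall z0 [[ 0.529  0.307  0.   ]
 [ 0.625  0.031  0.   ]
 [ 0.666 -0.092  0.   ]]
```

>>> {"fn": "move_arm", "kwargs": {"deltas": [[0.06, [0.0213, 0.0293, 0], 5], [0.06, [0.0213, 0.0293, 0], 5], [0.06, [0.0213, 0.0293, 0], 5], [0.06, [0.0213, 0.0293, 0], 5], [0.06, [0.0213, 0.0293, 0], 5]]}}

```text
time: 1.03
eef_pos: [0.2879, -0.3448, 0.4011]
tool_rot: [-0.0, 0.923, 0.386, 0.0]
wrist_force: [0.5, 0.3, 0.9]
opening: 0.06
```

>>> {"fn": "move_arm", "kwargs": {"deltas": [[0.06, [0.0213, 0.0293, 0], 5], [0.06, [0.0213, 0.0293, 0], 5], [0.06, [0.0213, 0.0293, 0], 5], [0.06, [0.0213, 0.0293, 0], 5], [0.06, [0.0213, 0.0293, 0], 5]]}}

```text
time: 1.45
eef_pos: [0.3945, -0.1981, 0.4012]
tool_rot: [0.0, 0.817, 0.576, 0.0]
wrist_force: [0.8, -0.8, -0.2]
opening: 0.06
```

>>> {"fn": "move_arm", "kwargs": {"deltas": [[0.06, [0.0213, 0.0293, 0], 5], [0.06, [0.0213, 0.0293, 0], 5], [0.06, [0.0213, 0.0293, 0], 5], [0.06, [0.0213, 0.0293, 0], 5], [0.06, [0, 0, 0], 0]]}}

```text
time: 1.87
eef_pos: [0.4815, -0.0781, 0.4006]
tool_rot: [-0.001, 0.703, 0.712, 0.001]
wrist_force: [0.2, -0.7, -0.1]
opening: 0.0598
```

>>> {"fn": "move_arm", "kwargs": {"deltas": [[0.06, [0.019, 0.025, 0], 4.3], [0.06, [0, 0, -0.04], 0], [0.06, [0, 0, -0.04], 0], [0.06, [0, 0, -0.04], 0], [0.06, [0, 0, -0.04], 0]]}}

```text
time: 2.28
eef_pos: [0.4977, -0.0575, 0.2395]
tool_rot: [0.0, 0.679, 0.734, 0.0]
wrist_force: [0.5, -0.3, -1.3]
opening: 0.0601
```

>>> {"fn": "move_arm", "kwargs": {"deltas": [[0.06, [0, 0, -0.04], 0], [0.06, [0, 0, -0.02], 0], [0.06, [0, 0, 0], 0], [0.06, [0, 0, 0], 0], [0.06, [0, 0, 0], 0]]}}

```text
time: 2.7
eef_pos: [0.4991, -0.058, 0.1829]
tool_rot: [0.001, 0.679, 0.734, 0.0]
wrist_force: [-0.6, -0.0, -0.2]
opening: 0.0603
```

```bash
python3 - <<'E'
from h import *
print(observe()["eef_pos"],observe()["tool_rot"])
a=camera("top"); b=camera("scene"); x=np.hstack([cv2.resize(i[y0:y0+100,x0:x0+100],None,fx=4,fy=4,interpolation=cv2.INTER_CUBIC) for i,x0,y0 in((a,260,105),(b,235,140))]); cv2.imwrite("pics/k1.png",x[:,:,::-1])
E
```

```text
[ 0.49908367 -0.05800082  0.18288919] [8.99797409e-04 6.79157538e-01 7.33991813e-01 4.97631452e-04]
```

View pics/k1.png

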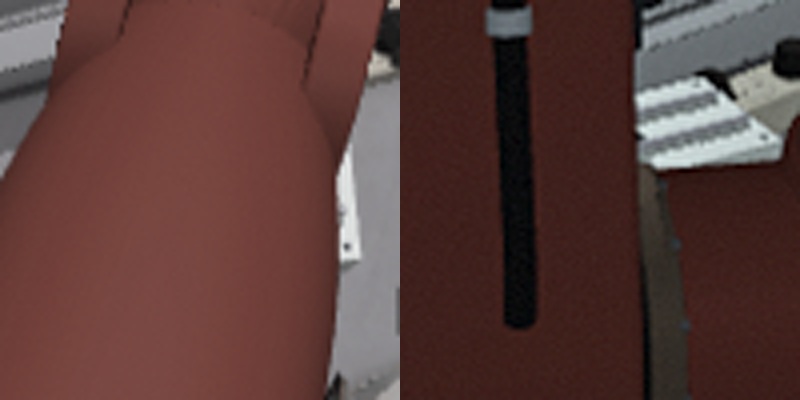

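The arm hides the knob in both cameras, so I'll go on by the measured position and check it through the opening (14 mm expected).

>>> {"fn": "move_arm", "kwargs": {"deltas": [[0.06, [0.0015, 0.005, 0], 0.5], [0.06, [0, 0, -0.03], 0], [0.06, [0, 0, -0.025], 0], [0.06, [0, 0, -0.012], 0], [0.06, [0, 0, 0], 0]]}}

```text
time: 3.22
eef_pos: [0.4984, -0.052, 0.1127]
tool_rot: [-0.001, 0.676, 0.737, -0.001]
wrist_force: [-0.3, -0.1, -0.1]
opening: 0.0602
```

>>> {"fn": "move_arm", "kwargs": {"deltas": [[0.005, [0, 0, 0], 0], [0.005, [0, 0, 0], 0], [0.005, [0, 0, 0], 0], [0.005, [0, 0, 0], 0], [0.005, [0, 0, 0], 0]]}}

```text
time: 3.63
eef_pos: [0.5006, -0.0528, 0.1156]
tool_rot: [0.001, 0.676, 0.737, 0.001]
wrist_force: [-0.7, 1.4, 5.9]
opening: 0.0134
```

>>> {"fn": "move_arm", "kwargs": {"deltas": [[0.005, [0.0009, -0.01, 0.001], 0], [0.005, [0.0009, -0.01, 0], 0], [0.005, [0.0009, -0.01, 0], 0], [0.005, [0.0009, -0.01, 0], 0], [0.005, [0.0009, -0.01, 0], 0]]}}

```text
time: 4.05
eef_pos: [0.505, -0.1036, 0.1157]
tool_rot: [0.001, 0.676, 0.737, 0.001]
wrist_force: [3.5, 2.1, -3.7]
opening: 0.0135
```

>>> {"fn": "move_arm", "kwargs": {"deltas": [[0.005, [0.0009, -0.01, 0], 0], [0.005, [0.0005, -0.006, 0], 0], [0.005, [0.0003, -0.003, 0], 0], [0.005, [0, 0, 0], 0], [0.005, [0, 0, 0], 0]]}}

```text
time: 4.47
eef_pos: [0.5066, -0.1227, 0.1157]
tool_rot: [0.001, 0.676, 0.737, 0.0]
wrist_force: [5.3, -1.3, -3.4]
opening: 0.0133
```

>>> {"fn": "move_arm", "kwargs": {"deltas": [[0.005, [0.0002, -0.002, 0], 0], [0.005, [0, 0, 0], 0], [0.005, [0.0002, -0.002, 0], 0], [0.005, [0, 0, 0], 0], [0.005, [0, 0, 0], 0]]}}

```text
time: 4.88
eef_pos: [0.5067, -0.1235, 0.1156]
tool_rot: [-0.001, 0.675, 0.737, 0.002]
wrist_force: [5.8, 13.0, 0.3]
opening: 0.0135
```

The end stop shows as +13 N against the slide. I'll relax, release, rise, and move towards the stand.

>>> {"fn": "move_arm", "kwargs": {"deltas": [[0.005, [-0.0003, 0.003, 0], 0], [0.05, [0, 0, 0], 0], [0.05, [0, 0, 0], 0], [0.05, [0, 0, 0], 0], [0.05, [0, 0, 0], 0]]}}

```text
time: 5.3
eef_pos: [0.5056, -0.1229, 0.1153]
tool_rot: [-0.0, 0.676, 0.737, -0.0]
wrist_force: [-1.4, 0.1, -0.4]
opening: 0.05
```

>>> {"fn": "move_arm", "kwargs": {"deltas": [[0.05, [0, 0, 0.03], 0], [0.05, [0, 0, 0.035], 0], [0.05, [0, 0, 0.035], 0], [0.05, [0, 0, 0.035], 0], [0.05, [0, 0, 0.035], 0]]}}

```text
time: 5.72
eef_pos: [0.5053, -0.1227, 0.2871]
tool_rot: [-0.0, 0.676, 0.737, -0.0]
wrist_force: [0.6, -0.5, 0.7]
opening: 0.0497
```

>>> {"fn": "move_arm", "kwargs": {"deltas": [[0.05, [-0.0035, 0.0306, 0], 0], [0.05, [-0.0035, 0.0306, 0], -2], [0.05, [-0.0035, 0.0306, 0], -2], [0.05, [-0.0035, 0.0306, 0], -2], [0.05, [-0.0035, 0.0306, 0], -2]]}}

```text
time: 6.13
eef_pos: [0.4878, 0.0314, 0.2854]
tool_rot: [0.0, 0.726, 0.687, -0.0]
wrist_force: [0.8, -0.3, -0.3]
opening: 0.0505
```

>>> {"fn": "move_arm", "kwargs": {"deltas": [[0.05, [-0.0035, 0.0306, 0], -2], [0.05, [-0.0035, 0.0306, 0], -2], [0.05, [-0.0035, 0.0306, 0], -2], [0.05, [-0.0035, 0.0306, 0], -1], [0.05, [0, 0, 0], 0]]}}

```text
time: 6.55
eef_pos: [0.4734, 0.1566, 0.2853]
tool_rot: [-0.001, 0.766, 0.643, 0.0]
wrist_force: [-0.5, -0.1, -0.3]
opening: 0.0501
```

```bash
python3 - <<'E'
from h import *
o=observe();print(o["eef_pos"],o["tool_rot"],o["opening"])
a=camera("top"); b=camera("scene"); x=np.hstack([cv2.resize(i[y0:y0+100,x0:x0+130],None,fx=3,fy=3,interpolation=cv2.INTER_CUBIC) for i,x0,y0 in((a,240,105),(b,130,140))]); cv2.imwrite("pics/k2.png",x[:,:,::-1])
E
```

```text
[0.47338815 0.15663952 0.2853433 ] [-6.48977759e-04  7.65545564e-01  6.43381294e-01  2.82658299e-04] 0.05006898259232595
```

View pics/k2.png

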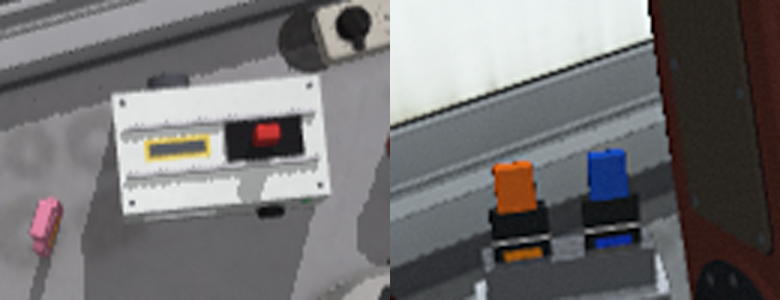

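The shutter is open. The yellow-framed slot is clear at top-camera px (299,154), and the orange grip is untouched.

```bash
python3 - <<'E'
from h import *
im=camera("top")
m=mask(im,(18,90,100),(35,255,255),(280,140,320,170)); c=big(m); r=cv2.minAreaRect(c); b=cv2.boxPoints(r);P=ray("top",b,.1)
print(r,P.mean(0).round(4)); 
for v in (P[1]-P[0],P[2]-P[1]): print(np.linalg.norm(v),np.degrees(np.arctan2(v[1],v[0])))
E
```

```text
((298.5792236328125, 153.79208374023438), (6.666749000549316, 21.4928035736084), 84.2894058227539) [ 0.4997 -0.0438  0.1   ]
0.05885172585812024 -84.81066548704736
0.018354464575725885 -174.95139174573632
```

>>> {"fn": "move_arm", "kwargs": {"deltas": [[0.05, [-0.003, 0.03, 0], 0], [0.05, [-0.003, 0.03, 0], 0], [0.05, [-0.003, 0.03, 0], 0], [0.05, [-0.003, 0.0295, 0], 0], [0.05, [-0.001, 0, 0], 0]]}}

```text
time: 7.12
eef_pos: [0.4615, 0.2747, 0.2851]
tool_rot: [-0.001, 0.766, 0.643, 0.0]
wrist_force: [0.2, -1.5, 0.4]
opening: 0.0497
```

>>> {"fn": "move_arm", "kwargs": {"deltas": [[0.05, [0, 0, 0], 0], [0.05, [0, 0, -0.035], 0], [0.05, [0, 0, -0.035], 0], [0.05, [0, 0, -0.035], 0], [0.05, [0, 0, 0], 0]]}}

```text
time: 7.53
eef_pos: [0.4582, 0.2688, 0.1747]
tool_rot: [-0.001, 0.767, 0.642, -0.005]
wrist_force: [-1.0, -0.1, -0.9]
opening: 0.0499
```

```bash
python3 - <<'E'
from h import *
o=observe();print(o["eef_pos"],o["tool_rot"],o["opening"])
a=camera("top"); b=camera("scene"); x=np.hstack([cv2.resize(i[y0:y0+100,x0:x0+130],None,fx=3,fy=3,interpolation=cv2.INTER_CUBIC) for i,x0,y0 in((a,130,115),(b,110,140))]); cv2.imwrite("pics/k3.png",x[:,:,::-1])
E
```

```text
[0.45824083 0.2687598  0.1746827 ] [-0.0011982   0.76700177  0.64162633 -0.0047446 ] 0.049879388922717434
```

View pics/k3.png

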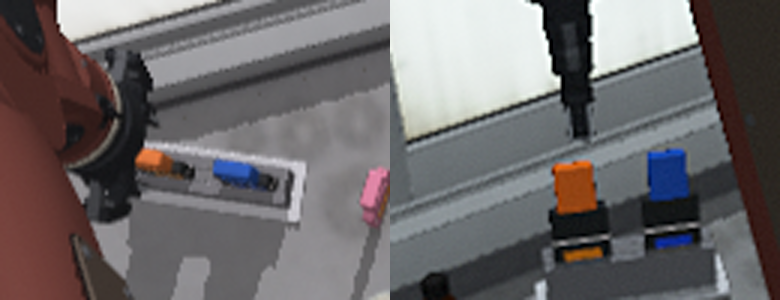

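The hand hangs over the orange grip: fingertips at scene px (173,185), grip top at (171,194). I'll correct by +2/+6.5 mm and descend.

>>> {"fn": "move_arm", "kwargs": {"deltas": [[0.05, [0.002, 0.0065, 0], 0], [0.05, [0, 0, 0], 0], [0.05, [0, 0, 0], 0], [0.05, [0, 0, -0.02], 0], [0.05, [0, 0, 0], 0]]}}

```text
time: 8.05
eef_pos: [0.4628, 0.2785, 0.1592]
tool_rot: [-0.0, 0.766, 0.643, -0.001]
wrist_force: [-0.3, -0.0, -0.6]
opening: 0.0501
```

>>> {"fn": "move_arm", "kwargs": {"deltas": [[0.05, [-0.001, -0.001, 0], 0], [0.05, [0, 0, 0], 0], [0.05, [0, 0, 0], 0], [0.05, [0, 0, 0], 0], [0.05, [0, 0, 0], 0]]}}

```text
time: 8.47
eef_pos: [0.4627, 0.2779, 0.1609]
tool_rot: [0.0, 0.766, 0.642, 0.0]
wrist_force: [-0.4, 0.6, 0.7]
opening: 0.0499
```

>>> {"fn": "move_arm", "kwargs": {"deltas": [[0.05, [-0.0025, -0.002, -0.02], 0], [0.05, [0, 0, -0.02], 0], [0.05, [0, 0, -0.012], 0], [0.05, [0, 0, -0.006], 0], [0.05, [0, 0, 0], 0]]}}

```text
time: 8.88
eef_pos: [0.4592, 0.2754, 0.1014]
tool_rot: [-0.0, 0.766, 0.642, -0.001]
wrist_force: [-0.1, -1.0, -0.0]
opening: 0.0505
```

>>> {"fn": "move_arm", "kwargs": {"deltas": [[0.005, [0, 0, 0], 0], [0.005, [0, 0, 0], 0], [0.005, [0, 0, 0], 0], [0.005, [0, 0, 0], 0], [0.005, [0, 0, 0], 0]]}}

```text
time: 9.3
eef_pos: [0.4607, 0.2761, 0.1033]
tool_rot: [0.0, 0.766, 0.642, 0.001]
wrist_force: [0.3, -1.9, 6.6]
opening: 0.0137
```

>>> {"fn": "move_arm", "kwargs": {"deltas": [[0.005, [0, 0, 0.01], 0], [0.005, [0, 0, 0.015], 0], [0.005, [0, 0, 0.02], 0], [0.005, [0, 0, 0.02], 0], [0.005, [0, 0, 0.02], 0]]}}

```text
time: 9.72
eef_pos: [0.4595, 0.2756, 0.1888]
tool_rot: [-0.0, 0.766, 0.642, -0.0]
wrist_force: [0.1, -0.8, -0.1]
opening: 0.0134
```

>>> {"fn": "move_arm", "kwargs": {"deltas": [[0.005, [0, 0, 0.025], 0], [0.005, [0, 0, 0.025], 0], [0.005, [0, 0, 0.025], 0], [0.005, [0, 0, 0.01], 0], [0.005, [0, 0, 0], 0]]}}

```text
time: 10.13
eef_pos: [0.4609, 0.2762, 0.2749]
tool_rot: [0.001, 0.766, 0.642, 0.002]
wrist_force: [0.9, 0.4, -0.6]
opening: 0.0134
```

```bash
python3 - <<'E'
from h import *
o=observe();print(o["eef_pos"],o["tool_rot"],o["opening"],o["wrist_force"])
b=camera("scene"); crop(b,(110,120,240,220),5,"k4.png")
E
```

```text
[0.46087871 0.2762223  0.2749449 ] [5.51439507e-04 7.66286891e-01 6.42495226e-01 1.99540183e-03] 0.013418951951789685 [ 0.94165624  0.42763602 -0.60205734]
```

View pics/k4.png

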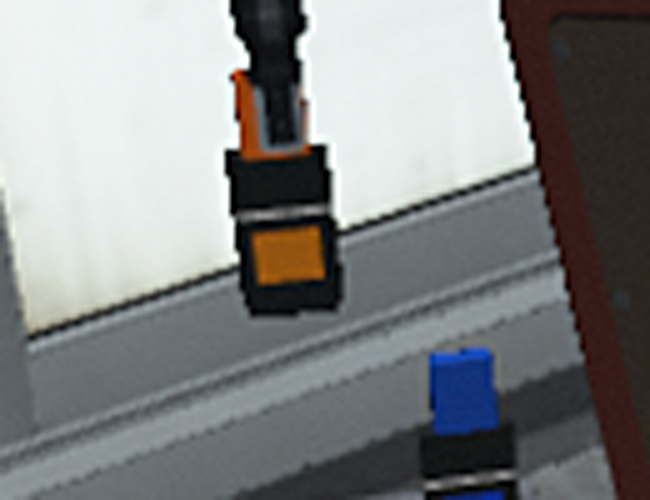

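The orange carrier is held and clear of the stand, and blue is still in its pocket. I'll compare the blade's outline with the pose predicted from the TCP, to find the grip offset and any tilt.

```bash
python3 - <<'E'
from h import *
th=np.radians(-9.9); ex=np.array([np.cos(th),np.sin(th),0]); ey=np.array([-np.sin(th),np.cos(th),0])
o=np.array([.4605,.2761,.1775])
for n,y,z in [("lineL",.025,.06),("lineR",-.025,.06),("bladetopL",.025,.09),("bladetopR",-.025,.09),("footL",.025,.012),("footR",-.025,.012),("gripTL",.017,.135)]:
    q=proj("scene",o-ex*(.007 if n[0]=="g" else .005)+ey*y+[0,0,z])[0]; print(n,((q-[110,120])*5).round(0))
E
```

```text
lineL [237. 216.]
lineR [340. 205.]
bladetopL [229. 161.]
bladetopR [334. 151.]
footL [248. 301.]
footR [349. 290.]
gripTL [236.  76.]
```

>>> {"fn": "move_arm", "kwargs": {"deltas": [[0.005, [0.0015, -0.0133, 0], 1], [0.005, [0.003, -0.025, 0], 1], [0.005, [0.003, -0.025, 0], 1], [0.005, [0.003, -0.025, 0], 1], [0.005, [0.003, -0.025, 0], 1]], "grip_force": 60}}

```text
time: 10.6
eef_pos: [0.4723, 0.1613, 0.2704]
tool_rot: [-0.001, 0.737, 0.676, -0.001]
wrist_force: [-0.1, 0.3, -0.4]
opening: 0.0137
```

>>> {"fn": "move_arm", "kwargs": {"deltas": [[0.005, [0.003, -0.025, 0], 1], [0.005, [0.003, -0.025, 0], 1], [0.005, [0.003, -0.025, 0], 1], [0.005, [0.003, -0.025, 0], 1], [0.005, [0.003, -0.025, 0], 1]]}}

```text
time: 11.02
eef_pos: [0.4873, 0.0363, 0.2704]
tool_rot: [-0.001, 0.707, 0.707, -0.001]
wrist_force: [0.3, 0.2, -1.4]
opening: 0.0133
```

>>> {"fn": "move_arm", "kwargs": {"deltas": [[0.005, [0.003, -0.025, 0], 1], [0.005, [0.003, -0.025, 0], 1], [0.005, [0.003, -0.02, 0], 2], [0.005, [0.0015, -0.013, 0], 1], [0.005, [0, 0, 0], 0]]}}

```text
time: 11.43
eef_pos: [0.4982, -0.0476, 0.2703]
tool_rot: [-0.001, 0.676, 0.736, -0.001]
wrist_force: [-0.3, 0.2, 0.3]
opening: 0.0132
```

>>> {"fn": "move_arm", "kwargs": {"deltas": [[0.005, [0, 0, 0], 0], [0.005, [0, 0, 0], 0], [0.005, [0, 0, 0], 0], [0.005, [0, 0, 0], 0], [0.005, [0, 0, 0], 0]]}}

```text
time: 11.85
eef_pos: [0.4988, -0.0448, 0.2722]
tool_rot: [-0.0, 0.676, 0.737, 0.0]
wrist_force: [0.2, 0.5, -0.5]
opening: 0.0131
```

>>> {"fn": "move_arm", "kwargs": {"deltas": [[0.005, [0.001, -0.0005, -0.02], 0], [0.005, [0, 0, -0.02], 0], [0.005, [0, 0, -0.01], 0], [0.005, [0, 0, 0], 0], [0.005, [0, 0, 0], 0]]}}

```text
time: 12.27
eef_pos: [0.4997, -0.0458, 0.2224]
tool_rot: [-0.0, 0.676, 0.737, -0.0]
wrist_force: [0.3, 0.3, 0.5]
opening: 0.0132
```

```bash
python3 - <<'E'
from h import *
o=observe();print(o["eef_pos"],o["tool_rot"],o["opening"],o["wrist_force"])
a=camera("top"); b=camera("scene"); x=np.hstack([cv2.resize(i[y0:y0+100,x0:x0+130],None,fx=3,fy=3,interpolation=cv2.INTER_CUBIC) for i,x0,y0 in((a,240,105),(b,220,130))]); cv2.imwrite("pics/k5.png",x[:,:,::-1])
E
```

```text
[ 0.49968746 -0.04579524  0.22242101] [-3.38277954e-04  6.75779072e-01  7.37104133e-01 -1.69593230e-04] 0.01317615824727344 [0.26807024 0.27907413 0.54140812]
```

View pics/k5.png

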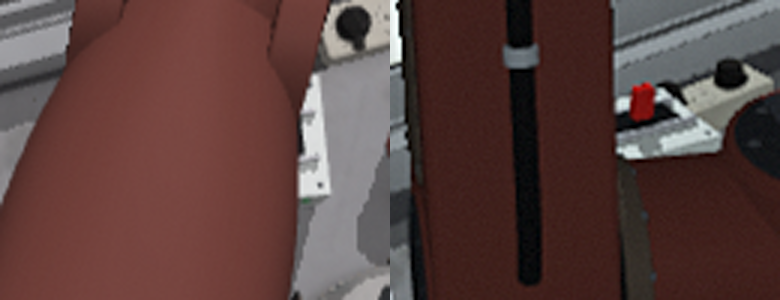

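The knob is at its open position, scene px (304,164), but the slot is hidden by the arm. I'll go in slowly by feel.

>>> {"fn": "move_arm", "kwargs": {"deltas": [[0.005, [0, 0, -0.012], 0], [0.005, [0, 0, -0.008], 0], [0.005, [0, 0, -0.004], 0], [0.005, [0, 0, -0.004], 0], [0.005, [0, 0, 0], 0]]}}

```text
time: 12.78
eef_pos: [0.4996, -0.046, 0.1939]
tool_rot: [-0.0, 0.676, 0.737, -0.0]
wrist_force: [0.1, 0.6, -1.5]
opening: 0.0134
```

>>> {"fn": "move_arm", "kwargs": {"deltas": [[0.005, [0, 0, -0.003], 0], [0.005, [0, 0, -0.002], 0], [0.005, [0, 0, -0.002], 0], [0.005, [0, 0, -0.002], 0], [0.005, [0, 0, 0], 0]]}}

```text
time: 13.2
eef_pos: [0.4998, -0.0461, 0.185]
tool_rot: [-0.0, 0.676, 0.737, -0.0]
wrist_force: [-0.7, 0.1, -1.5]
opening: 0.0133
```

>>> {"fn": "move_arm", "kwargs": {"deltas": [[0.005, [0, 0, -0.003], 0], [0.005, [0, 0, -0.003], 0], [0.005, [0, 0, -0.003], 0], [0.005, [0, 0, 0], 0], [0.005, [0, 0, 0], 0]]}}

```text
time: 13.62
eef_pos: [0.4997, -0.0461, 0.176]
tool_rot: [-0.0, 0.676, 0.737, -0.0]
wrist_force: [-0.3, -1.0, -0.4]
opening: 0.0131
```

>>> {"fn": "move_arm", "kwargs": {"deltas": [[0.005, [0, 0, -0.006], 0], [0.005, [0, 0, -0.006], 0], [0.005, [0, 0, -0.006], 0], [0.005, [0, 0, 0], 0], [0.005, [0, 0, 0], 0]]}}

```text
time: 14.03
eef_pos: [0.4995, -0.0461, 0.1577]
tool_rot: [-0.0, 0.676, 0.737, -0.0]
wrist_force: [0.2, -1.7, -2.8]
opening: 0.0136
```

>>> {"fn": "move_arm", "kwargs": {"deltas": [[0.005, [0, 0, -0.006], 0], [0.005, [0, 0, -0.006], 0], [0.005, [0, 0, -0.005], 0], [0.005, [0, 0, -0.003], 0], [0.005, [0, 0, 0], 0]]}}

```text
time: 14.45
eef_pos: [0.4995, -0.0461, 0.1375]
tool_rot: [-0.0, 0.676, 0.737, -0.0]
wrist_force: [0.1, -3.0, -1.2]
opening: 0.0135
```

>>> {"fn": "move_arm", "kwargs": {"deltas": [[0.005, [0, 0, 0], 0], [0.005, [0, 0, 0], 0], [0.005, [0, 0, 0], 0], [0.005, [0, 0, 0], 0], [0.005, [0, 0, 0], 0]]}}

```text
time: 14.87
eef_pos: [0.4998, -0.0461, 0.1384]
tool_rot: [-0.0, 0.676, 0.737, -0.0]
wrist_force: [-0.3, -2.9, -2.5]
opening: 0.0135
```

```bash
python3 - <<'E'
from h import *
o=observe();print(o["eef_pos"],o["tool_rot"],o["opening"],o["wrist_force"],o["torque"])
a=camera("top"); b=camera("scene"); x=np.hstack([cv2.resize(i[y0:y0+130,x0:x0+130],None,fx=3,fy=3,interpolation=cv2.INTER_CUBIC) for i,x0,y0 in((a,150,105),(b,220,120))]); x=np.hstack([cv2.resize(a,(390,390)),cv2.resize(b,(390,390))]); cv2.imwrite("pics/k6.png",x[:,:,::-1])
E
```

```text
[ 0.49982921 -0.04607991  0.13836295] [-1.54385242e-05  6.75873868e-01  7.37017305e-01 -8.54673367e-05] 0.013502238028774422 [-0.27603216 -2.93909784 -2.51524508] [-0.84493971  0.16185443 -0.03607781]
```

View pics/k6.png

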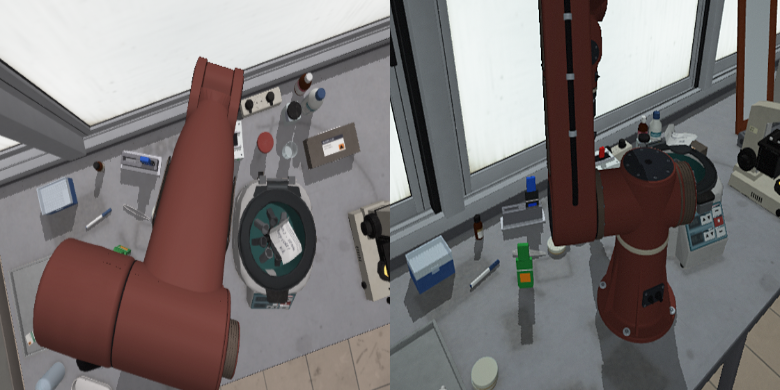

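The blue carrier is in the stand and the bystanders are in place; the carrier itself is hidden behind the arm. A −3 N side force in y says it lightly touches the slot's +y edge, so I'll ease it to −y.

>>> {"fn": "move_arm", "kwargs": {"deltas": [[0.005, [0, -0.0007, -0.0007], 0], [0.005, [0, 0, 0], 0], [0.005, [0, 0, 0], 0], [0.005, [0, 0, 0], 0], [0.005, [0, 0, 0], 0]]}}

```text
time: 15.38
eef_pos: [0.4999, -0.0465, 0.1376]
tool_rot: [-0.0, 0.676, 0.737, 0.0]
wrist_force: [0.4, 0.1, -0.3]
opening: 0.0132
```

>>> {"fn": "move_arm", "kwargs": {"deltas": [[0.005, [0, 0, 0], 0], [0.005, [0, 0, 0], 0], [0.005, [0, 0, 0], 0], [0.005, [0, 0, 0], 0], [0.005, [0, 0, 0], 0]]}}

```text
time: 15.8
eef_pos: [0.4999, -0.0467, 0.1376]
tool_rot: [0.0, 0.676, 0.737, 0.0]
wrist_force: [-0.0, 0.4, -0.6]
opening: 0.0134
```

```bash
python3 -c "
from bench import *
o=observe();print(o['wrist_force'],o['torque'],o['opening'],o['joint_vel'].round(4)); print(sign_off())"
```

```text
[-0.02226258  0.43410667 -0.56399778] [ 0.00385372 -0.03884505 -0.03940022] 0.01338584073669673 [ 0.0001 -0.0009 -0.0008  0.0009 -0.0017 -0.0005]
the job is handed in; nothing more can be done
None
```

I handed the job in at about 15.8 s with the shutter open and the amber carrier held in the slot. sign_off reports no verdict.

- **Shutter:** I slid it by the red knob until it met its end stop (13 N). A picture from above showed the slot clear.
- **Carrier:** I took the orange-gripped carrier from the stand and turned it to the chamber's yaw. I lowered it through the slot until the TCP was at z = 0.1376. From the lift height, that puts the white line within about 1 mm of the chamber's top.
- **Side contact:** A light 3 N touch against one side of the slot went away after a 0.7 mm shift.
- **Final readings:** The wrist force was below 1 N, the moment about 0.04 Nm, the finger opening 13.4 mm (carrier held) and the arm still.
- **Rest of the scene:** The last picture showed the blue carrier in the stand and nothing visibly disturbed.
- **Not checked by eye:** The arm hid the carrier in the slot from both cameras. The line height and free hang therefore rest on the arm's pose and force readings. A camera check before insertion suggested the carrier sat up to about 2 mm off along its width in the grip, and I allowed 1.5 mm for that.

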